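# Feel out the hidden release key of the slide reader

### The job

Get the slide carrier out of the slide reader, the low white box on the worktop: its release key sits in a notch somewhere along the reader's back edge, the side away from you. Run a closed fingertip along the back edge until you feel the notch, press the key in as far as it goes so that the carrier slides right out at the front, then let go and move clear. Do not touch the carrier itself, grasp nothing, and leave the things on and around the reader where they are.

Things in the scene. Friction and masses are not known exactly. Their poses are not given: they have to be found in the camera images.
- reader: the slide reader: low white plastic box, 120 (x) x 280 (y) x 60 mm high, fixed to the worktop, with a dark display window on its top. Origin: centre of its underside, on the worktop; its own z is up, its own -x side is the front (carrier slot, towards the robot), its own +x side the back.
- reader_back (a point): middle of the reader's back face (60 mm behind the origin, 32 mm up; axes as the reader's). The face is upright, flat, rigid, y -140 to +140, z 4 to 60 mm: a 25 mm cap at either end, between them five flush segments 46 mm long, centred at own y = -92, -46, 0, +46, +92 mm from here. One of the five, another each time, is the notch with the release key.
- release (a joint): how far the key is pressed, 0 to 0.009 m, towards the reader's front (own -x). Its notch is 46 mm long, open at the back and top, floor 10 mm above the worktop; the flat key face (42 mm long, z 12 to 55) lies 6 mm deeper than the back face. It takes about 5 N, has no spring, stays where it is left, and brings the carrier out 4 mm per mm.
- carrier (a joint): how far the slide carrier has come out of the front, 0 (flush) to 0.036 m, along the reader's own -x.
- carrier_panel (a point): middle of the outer face of the carrier's white front panel, 182 x 20 mm, in the slot at the front of the reader; axes as the reader's. The carrier is not to be touched.
- petri_0: covered petri dish, 90 mm across, 15 high, lying on top of the reader; origin at the centre of its underside. Loose bystander.
- timer: flat white lab timer, 66 x 72 x 16 mm, lying behind the reader; origin at the centre of its underside. Loose bystander.
- cup_1: lidded sample cup with a white lid, 61 mm across, 70 high, standing left of the reader; origin at the centre of its underside. Loose bystander.
- tape_small: roll of brown tape lying flat, 94 mm across, 48 high, left, in front of the centrifuge; origin at the centre of its underside. Loose bystander.
- stapler: black stapler, 137 x 38 x 42 mm, right of the reader; origin at the centre of its underside. Loose bystander.
- marker_1: marker pen, 135 mm long, 17 thick, lying right of the reader; origin at the centre of its underside. Loose bystander.

How it is judged:
By the outcome, as a careful person would: the job done as asked, in the order asked, and still so for the second after the job is handed in, with the robot touching nothing.
It also fails if it takes over 54 s, if anything falls off the work surface, if the arm or the gripper's body presses on something with over 40 N, if the wrist force passes 120 N, or if a joint passes its speed limit or range.

### The arm

A 6-joint arm with a two-finger parallel gripper is mounted at the origin on a cart in front of the work surface, level with it; the furniture and walls round the work are solid. World frame = base frame: x ahead of the robot, y to its left, z up, the work surface at z = 0. Lengths are in m, angles in rad, forces in N, time in s.
With the tool pointing down it reaches from about 0.15 to 0.775 m from the base axis. Payload 6.1 kg.
Tool frame: the origin (TCP) lies between the finger pads; the fingertips stand nose_length ahead of it and the grasp point (between the pads) lies 2 mm behind it (nose_length is the distance from the TCP to the fingertips, in m); z points along the fingers, y is the line along which they close (so a half turn about z gives the same grasp; the last joint's range is limited). The gripper opens to 85 mm and grips with 20 to 120 N. Pads are 22 mm wide; open, the fingers measure 114 mm over their backs; the gripper's body (76 mm by 85 mm) begins 54 mm behind the grasp point. The pads swing forward as they close: fully open they stand 13 mm farther back than shut.
Start: joints at [1.112, 0.126, -0.04, 1.405, 0, 1.571], TCP at [0.232, 0.471, 0.248] pointing down, gripper open.
Joint ranges: [-2.72, 2.72], [-0.95, 1.95], [-1.27, 1.35], [-1.78, 2.02], [-1.46, 1.47], [-3.14, 3.14]. Speed limits (rad/s): [2.39, 2.39, 3.01, 3.14, 3.14, 3.14].

### API

Orientations are given as a unit quaternion [x, y, z, w].
In Python, from station import * gives the robot as it stands. The module is installed in compiled form; this text tells all that it offers.
- The arm moves only by the tool drive_tool, never from a script. Its argument "increments" is text: rows parted by semicolons, each of 5 numbers parted by spaces: the shift along the tool's x, y, z in mm, then the turn about the tool's z in rad, then the opening, from 0 (shut) to 1 (fully open). In form: x y z turn gripper; .... A call has 1 to 8 rows; each row shifts and turns the commanded pose from where the row before left it, along the tool's axes as they then stand; what a row does not reach is not made up. A row lasts 1/8 s, in which the tool goes at most 62.5 mm and 10.7 degrees, less where a joint would pass 70% of its speed; a pose out of reach is approached as far as the arm can. A call is refused whole if a number of a shift passes 62.5 or a number of a turn 0.188, either way. A call with a gripper value outside its range is refused whole. The fingers move at their own pace and stop on an object; the grip force is fixed at half the most. Time passes only in rows, so rows that do not move let the fingers close. It gives the time, the measured TCP pose, the force, the opening and the grip force at its end, in the units of the state.
- get_state(): the state, without advancing time (a new reading comes with each control period).
- grab_frame(name): name is "side" or "top" or "wrist"; returns a dict with "color" (480x640x3 uint8, red, green, blue), "mtx" (3x3 intrinsics, pixels), "eye" and "rotation" of the camera in the world. Camera axes: x right, y up, looking along -z (the intrinsics and any distortion apply to the point x, -y, -z); pixel columns grow to the right and rows downward; lengths in m; the calibration is good to about 2 mm. The wrist camera is an equidistant fisheye: a pixel r from the principal point sees the ray r / f radians off the axis. A picture is of the moment at which its call begins. There is no depth.
- hand_in(): hands the job in; it is judged then, once.
Trained networks look in a picture, given as the dict that the camera call returned (one of the last four; its "shot" number tells which), for a name from the list of things; names that differ only in an ending like _2 or _b are one class to them, and where a whole thing is asked for, a point or a joint stands for the part that bears it (a point fixed in the world has none). Each returns a list of dicts, best first, with "score" (0 to 1); they miss things now and then, are a little off and sometimes report something else, mostly with a low value. They report only what shows in the picture. A call takes as long as a camera call.
- look_for(picture, label): "xyz" ([x, y, z] in m, in world coordinates, good to about 4 mm: the middle of the surface that is visible of it).
- mark_of(picture, label): "xyz" ([x, y, z] in m, in world coordinates, good to about 4 mm: a listed point, or the origin of a listed thing).
The state is a dict: "clock": time; "qpos": joint angles; "joint_vel": joint speeds; "joint_efforts": joint torques, N m; "tool_pos": TCP position; "eef_rot": TCP orientation; "force": force on the tool from outside, world axes, zero at the start; "wrist_torque": the same for the moment, N m; "grip_width": finger opening in m; "finger_force": force on a finger pad.
Only numpy, scipy, OpenCV 4.12 (cv2) and the standard library are available. Lean on these libraries where they do the work, as an engineer would, in place of code of your own. Each camera call takes 0.05 s, during which the arm holds its last target. There are 200 camera calls.

## Working session

There is one attempt and no reset: what is moved stays moved. The work goes in short steps, Python scripts to look and compute and a tool call to move; the robot and the scene stay as the last step left them, time stands still between calls to the robot, and variables do not carry over. Pictures are saved under pics/ and viewed, at most 10 in all, crops included, and the job is handed in when it is done.

Besides the shell and the picture viewer there is one more tool, called after "Emit:" by a JSON object that holds its "api" and its "payload". drive_tool: Moves the arm, as the interface text tells. Its arguments: {"type":"object","properties":{"increments":{"type":"string"}},"required":["increments"]}

```bash
mkdir -p pics; python3 - <<'E'
from station import *
import cv2,numpy as np
s=get_state();print({k:np.round(v,3) for k,v in s.items()})
ps={n:grab_frame(n) for n in("top","side")}
for n,p in ps.items():
    cv2.imwrite(f"pics/{n}0.png",p["color"][:,:,::-1]);print(n,np.round(p["eye"],3),p["mtx"].tolist(),np.round(p["rotation"],3).tolist())
    for l in["reader","reader_back","carrier_panel","petri_0","timer","cup_1","tape_small","stapler","marker_1"]:
        print(l,[(np.round(d["xyz"],3).tolist(),round(d["score"],2)) for d in mark_of(p,l)[:2]])
E
```

```text
{'clock': np.float64(0.0), 'qpos': array([ 1.112,  0.126, -0.041,  1.405,  0.   ,  1.571]), 'joint_vel': array([-0.001,  0.   ,  0.   ,  0.001, -0.001,  0.   ]), 'joint_efforts': array([ 1.0000e-03, -4.3591e+01,  3.5292e+01,  1.7000e-02,  0.0000e+00,
        0.0000e+00]), 'tool_pos': array([0.232, 0.47 , 0.248]), 'eef_rot': array([ 0.227,  0.974, -0.001, -0.   ]), 'force': array([ 0.692, -1.309, -0.309]), 'wrist_torque': array([-0.068, -0.031,  0.007]), 'finger_force': np.float64(0.0), 'grip_width': np.float64(0.085)}
top [ 0.376 -0.224  1.253] [[557.5702783312308, 0.0, 321.4288467538666], [0.0, 557.5702783312308, 238.2963677691575], [0.0, 0.0, 1.0]] [0.04, -0.06, -0.698, 0.712]
reader [([0.447, -0.306, 0.002], 0.96)]
reader_back [([0.51, -0.314, 0.033], 0.79)]
carrier_panel []
petri_0 [([0.433, -0.271, 0.059], 0.81)]
timer [([0.529, -0.606, 0.0], 0.59)]
cup_1 [([0.413, 0.045, 0.002], 0.68)]
tape_small [([0.533, 0.105, -0.006], 0.72)]
stapler [([0.4, -0.62, -0.001], 0.58)]
marker_1 [([0.529, -0.611, 0.003], 0.82)]
side [ 0.104 -1.129  0.948] [[564.3925352424743, 0.0, 322.67939621233376], [0.0, 564.3925352424743, 231.60367372926507], [0.0, 0.0, 1.0]] [0.402, -0.089, -0.217, 0.885]
reader [([0.447, -0.305, 0.002], 0.95)]
reader_back [([0.503, -0.312, 0.033], 0.61)]
carrier_panel [([0.388, -0.297, 0.028], 0.43)]
petri_0 [([0.43, -0.272, 0.061], 0.86)]
timer [([0.675, -0.304, -0.0], 0.7)]
cup_1 [([0.409, 0.05, -0.002], 0.93), ([0.528, -0.61, -0.002], 0.19)]
tape_small [([0.533, 0.1, -0.003], 0.75)]
stapler [([0.405, -0.624, 0.001], 0.81)]
marker_1 [([0.528, -0.612, -0.002], 0.77)]
```

View pics/top0.png

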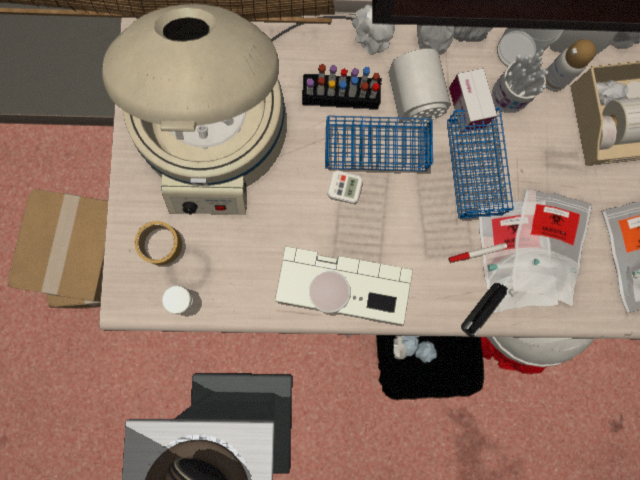

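View pics/side0.png

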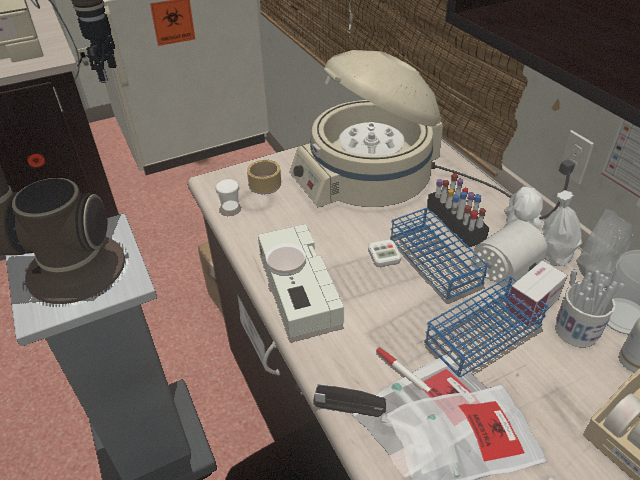

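Top view: reader at cols 277–411, rows 249–322, with a dish on top at (330,291). There is a notch-like mark at about (327,261) on the back edge. The timer is at (345,187), behind the reader. I'll zoom in and take the corners.

```bash
python3 - <<'E'
import cv2
im=cv2.imread("pics/top0.png")[235:335,265:425]
cv2.imwrite("pics/c.png",cv2.resize(im,None,fx=5,fy=5,interpolation=cv2.INTER_CUBIC))
E
```

```text
(no output)
```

View pics/c.png

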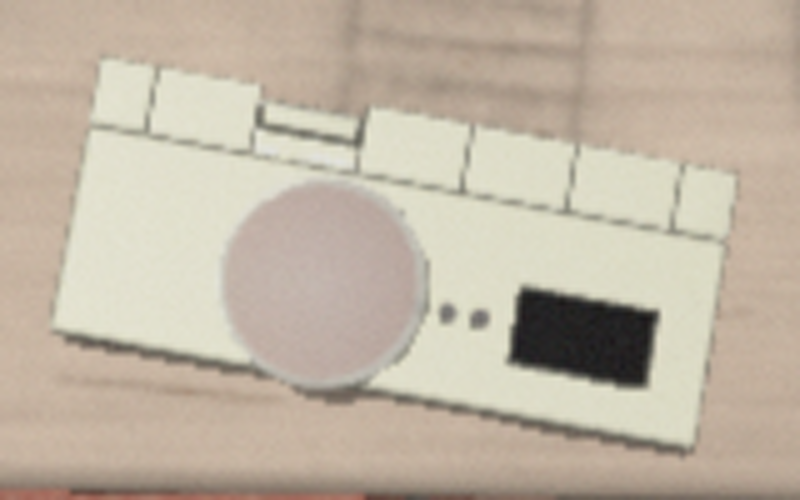

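The notch is clearly own y = +46 (crop cols 258–362), the second segment from the left. Next: fit the pose from the corners at z = 0.06.

```bash
cat > h.py <<'E'
import numpy as np,station
from station import *
from scipy.spatial.transform import Rotation as R
def ray(p,u,v,z):
    K=p["mtx"];r=np.array(p["rotation"]);M=R.from_quat(r).as_matrix() if r.size==4 else r
    d=M@np.array([(u-K[0][2])/K[0][0],-(v-K[1][2])/K[1][1],-1.]);e=np.array(p["eye"]);return e+d*(z-e[2])/d[2]
def plan(own=None,O=None,yaw=None,world=None):
    "tool-axis shift (mm) to a world target and turn to align tool x with reader -x"
    s=get_state();T=R.from_quat(s["eef_rot"])
    print("tcp",np.round(s["tool_pos"],4),"force",np.round(s["force"],1))
    print("shift mm",np.round(T.inv().apply(np.array(world)-s["tool_pos"])*1000,1))
E
python3 - <<'E'
from h import *
print([n for n in dir(station) if not n.startswith('_')])
p=grab_frame("top")
C=[ray(p,u,v,.06)[:2] for u,v in[(285,247),(412.4,269.4),(403.4,324.4),(276,301)]]
C=np.array(C);print(C.round(3),np.linalg.norm(C-np.roll(C,-1,0),axis=1).round(3),C.mean(0))
own=np.array([[60,140],[60,-140],[-60,-140],[-60,140]])/1000
a=(own[:,0]+1j*own[:,1]);b=(C[:,0]+1j*C[:,1]);b=b-b.mean()
yaw=np.angle(np.vdot(a,b));print("yaw",yaw)
T=R.from_quat(get_state()["eef_rot"]).as_matrix();print(T.round(3))
print("tool x ang",np.arctan2(T[1,0],T[0,0]))
plan(world=[.33,-.27,.248])
E
```

```text
['IKError', 'get_state', 'grab_frame', 'hand_in', 'look_for', 'mark_of', 'nose_length']
[[ 0.525 -0.177]
 [ 0.482 -0.453]
 [ 0.365 -0.433]
 [ 0.409 -0.161]] [0.279 0.119 0.275 0.117] [ 0.44514295 -0.30598462]
yaw -0.1575992482742258
[[-0.897  0.443  0.   ]
 [ 0.443  0.897 -0.   ]
 [-0.    -0.    -1.   ]]
tool x ang 2.6828067594155116
tcp [0.2325 0.4707 0.2483] force [-0.  -0.3 -0.7]
shift mm [-4.154e+02 -6.209e+02  3.000e-01]
```

Emit:
{"api": "drive_tool", "payload": {"increments": "-23 -34 0 0 0;-23 -34 0 0 0;-23 -34 0 0 0;-23 -34 0 0 0;-23 -34 0 0 0;-23 -34 0 0 0;-23 -34 0 0 0;-23 -34 0 0 0"}}

```text
clock: 2.05
tool_pos: [0.2769, 0.1441, 0.2485]
eef_rot: [0.227, 0.974, 0.0, 0.0]
force: [0.7, -0.1, -0.6]
grip_width: 0.0001
finger_force: 0.0
```

Emit:
{"api": "drive_tool", "payload": {"increments": "-23 -34 0 0 0;-23 -34 0 0 0;-23 -34 0 0 0;-23 -34 0 0 0;-23 -34 0 0 0;-23 -34 0 0 0;-23 -34 0 0 0;-23 -34 0 0 0"}}

```text
clock: 3.05
tool_pos: [0.3214, -0.1815, 0.2485]
eef_rot: [0.228, 0.974, -0.0, 0.0]
force: [0.2, 0.7, -0.4]
grip_width: 0.0002
finger_force: 0.0
```

Emit:
{"api": "drive_tool", "payload": {"increments": "-23 -34 0 0 0;-23 -34 0 0 0;0 0 0 -0.15 0;0 0 0 -0.15 0;0 0 0 0 0"}}

```text
clock: 3.68
tool_pos: [0.3326, -0.2615, 0.2483]
eef_rot: [0.08, 0.997, 0.0, -0.0]
force: [0.2, 0.1, -1.0]
grip_width: -0.0
finger_force: 0.0
```

```bash
cat >> h.py <<'E'
O=np.array([.446,-.306]);YAW=-.1576
X=np.array([np.cos(YAW),np.sin(YAW)]);Y=np.array([-X[1],X[0]])
def own(x,y,z): return [*(O+X*x+Y*y),z]
def where():
    s=get_state();d=s["tool_pos"][:2]-O;M=R.from_quat(s["eef_rot"]).as_matrix()
    print("t",round(float(s["clock"]),2),"own mm",round(d@X*1000,1),round(d@Y*1000,1),"z",round(s["tool_pos"][2]*1000,1),"F own",round(s["force"][:2]@X,1),round(s["force"][:2]@Y,1),round(s["force"][2],1),"yaw err",round(float(np.arctan2(M[1,0],M[0,0])-YAW-np.pi),3),"w",s["grip_width"])
E
python3 -c "
from h import *
print(nose_length if not callable(nose_length) else nose_length());where();plan(world=own(.1,.0,.248))"
```

```text
0.017
t 3.67 own mm -119.0 26.2 z 248.3 F own 0.1 0.1 -1.0 yaw err -0.003 w -1.9763889218795274e-05
tcp [ 0.3326 -0.2615  0.2483] force [ 0.2  0.1 -1. ]
shift mm [-219.1  -25.5    0.3]
```

Emit:
{"api": "drive_tool", "payload": {"increments": "-37 -4 0 0 0;-37 -4 0 0 0;-37 -4 0 0 0;-37 -4 0 0 0;-37 -4 0 0 0;-34 -6 0 0 0;0 0 0 0 0"}}

```text
clock: 4.55
tool_pos: [0.5465, -0.3218, 0.2467]
eef_rot: [0.08, 0.997, 0.0, -0.001]
force: [-0.0, 0.8, -0.5]
grip_width: 0.0002
finger_force: 0.0
```

Emit:
{"api": "drive_tool", "payload": {"increments": "0 0 40 0 0;0 0 40 0 0;0 0 40 0 0;0 0 20 0 0;0 0 0 0 0;0 0 0 0 0"}}

```text
clock: 5.3
tool_pos: [0.5449, -0.3218, 0.1098]
eef_rot: [0.08, 0.997, -0.0, 0.001]
force: [-0.8, 0.7, 0.3]
grip_width: -0.0001
finger_force: 0.0
```

```bash
python3 -c "
from h import *
import cv2
where();p=grab_frame('side');cv2.imwrite('pics/s1.png',cv2.resize(p['color'][190:350,230:400,::-1],None,fx=3.5,fy=3.5))"
```

```text
t 5.3 own mm 100.2 -0.1 z 109.8 F own -0.9 0.5 0.3 yaw err -0.002 w -6.685147215816246e-05
```

View pics/s1.png

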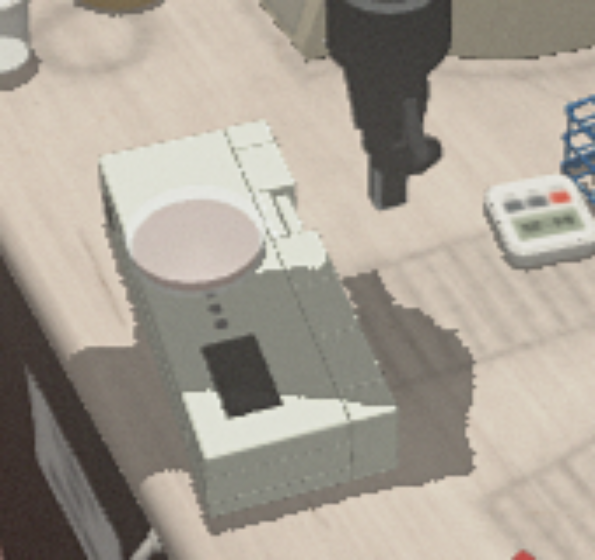

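The side crop shows the closed tip at (388,205), clear behind the reader. The notch is at (285,215), and the timer at (545,220) is well away. I'll descend and approach.

Emit:
{"api": "drive_tool", "payload": {"increments": "0 0 32 0 0;0 0 30 0 0;0 0 0 0 0;12 0 0 0 0;10 0 0 0 0;0 0 0 0 0;0 0 0 0 0"}}

```text
clock: 6.22
tool_pos: [0.5233, -0.3185, 0.0471]
eef_rot: [0.079, 0.997, -0.0, 0.001]
force: [0.1, -0.1, 0.3]
grip_width: 0.0
finger_force: 0.0
```

Emit:
{"api": "drive_tool", "payload": {"increments": "1 0 0 0 0;1 0 0 0 0;1 0 0 0 0;1 0 0 0 0;0 0 0 0 0"}}

```text
clock: 6.85
tool_pos: [0.519, -0.3175, 0.0462]
eef_rot: [0.079, 0.997, 0.0, -0.0]
force: [0.8, 0.2, -0.1]
grip_width: 0.0001
finger_force: 0.0
```

```bash
python3 -c "
from h import *
where()"
```

```text
t 6.85 own mm 73.9 0.1 z 46.2 F own 0.7 0.3 -0.1 yaw err -0.001 w 0.0001479229179511035
```

Emit:
{"api": "drive_tool", "payload": {"increments": "1 0 0 0 0;1 0 0 0 0;1 0 0 0 0;0 0 0 0 0"}}

```text
clock: 7.35
tool_pos: [0.5161, -0.3171, 0.0463]
eef_rot: [0.079, 0.997, -0.0, -0.0]
force: [-0.1, 0.5, 0.5]
grip_width: -0.0003
finger_force: 0.0
```

Emit:
{"api": "drive_tool", "payload": {"increments": "1 0 0 0 0;0 0 0 0 0"}}

```text
clock: 7.6
tool_pos: [0.516, -0.3171, 0.0464]
eef_rot: [0.079, 0.997, -0.0, 0.001]
force: [4.5, -0.1, -2.9]
grip_width: 0.0001
finger_force: 2.4
```

```bash
python3 -c "
from h import *
where()"
```

```text
t 7.6 own mm 70.8 0.0 z 46.4 F own 4.5 0.6 -2.9 yaw err -0.001 w 0.0001138275700071984
```

Contact at own x = 70.8 mm with 4.5 N, as predicted. Next I slide along towards +y.

Emit:
{"api": "drive_tool", "payload": {"increments": "0 3 0 0 0;0 3 0 0 0;0 3 0 0 0;0 3 0 0 0;0 3 0 0 0;0 3 0 0 0;0 0 0 0 0"}}

```text
clock: 8.48
tool_pos: [0.5188, -0.2995, 0.047]
eef_rot: [0.079, 0.997, -0.001, 0.001]
force: [4.1, -3.1, 0.5]
grip_width: -0.0002
finger_force: 2.5
```

Emit:
{"api": "drive_tool", "payload": {"increments": "0 3 0 0 0;0 3 0 0 0;0 3 0 0 0;0 3 0 0 0;0 0 0 0 0"}}

```text
clock: 9.1
tool_pos: [0.5206, -0.2877, 0.047]
eef_rot: [0.079, 0.997, -0.001, 0.001]
force: [4.1, -2.4, 0.8]
grip_width: -0.0002
finger_force: 2.3
```

Emit:
{"api": "drive_tool", "payload": {"increments": "0 3 0 0 0;0 3 0 0 0;0 2 0 0 0;0 0 0 0 0"}}

```text
clock: 9.6
tool_pos: [0.5208, -0.279, 0.0461]
eef_rot: [0.079, 0.997, 0.0, -0.0]
force: [-0.0, -1.4, -0.3]
grip_width: 0.0
finger_force: 0.0
```

```bash
python3 -c "
from h import *
where()"
```

```text
t 9.6 own mm 69.7 38.4 z 46.1 F own 0.2 -1.4 -0.3 yaw err -0.001 w 1.609631245921048e-05
```

The force dropped to 0 and the tip sank: the notch is felt, as the picture indicated. I'll centre it and press.

Emit:
{"api": "drive_tool", "payload": {"increments": "0 4 0 0 0;0 4 0 0 0;1.5 0 0 0 0;1.5 0 0 0 0;0 0 0 0 0"}}

```text
clock: 10.22
tool_pos: [0.5193, -0.2711, 0.0463]
eef_rot: [0.079, 0.997, -0.0, -0.0]
force: [-1.0, 0.5, 0.4]
grip_width: 0.0003
finger_force: 0.0
```

Emit:
{"api": "drive_tool", "payload": {"increments": "1.5 0 0 0 0;1.5 0 0 0 0;1.5 0 0 0 0;1.5 0 0 0 0;0 0 0 0 0"}}

```text
clock: 10.85
tool_pos: [0.5136, -0.2702, 0.0464]
eef_rot: [0.079, 0.997, -0.0, 0.0]
force: [4.9, -0.5, -2.1]
grip_width: 0.0002
finger_force: 2.0
```

```bash
python3 -c "
from h import *
where()"
```

```text
t 10.85 own mm 61.2 46.0 z 46.4 F own 5.0 0.2 -2.1 yaw err -0.001 w 0.000220339896512323
```

Emit:
{"api": "drive_tool", "payload": {"increments": "1 0 0 0 0;1 0 0 0 0;1 0 0 0 0;1 0 0 0 0;0 0 0 0 0"}}

```text
clock: 11.48
tool_pos: [0.5094, -0.2695, 0.0464]
eef_rot: [0.079, 0.997, -0.0, -0.0]
force: [3.8, -1.3, -1.5]
grip_width: -0.0001
finger_force: 1.8
```

Emit:
{"api": "drive_tool", "payload": {"increments": "1 0 0 0 0;1 0 0 0 0;0 0 0 0 0"}}

```text
clock: 11.85
tool_pos: [0.5084, -0.2693, 0.0464]
eef_rot: [0.079, 0.997, -0.0, 0.001]
force: [7.3, -1.6, -2.3]
grip_width: -0.0
finger_force: 3.4
```

Emit:
{"api": "drive_tool", "payload": {"increments": "1 0 0 0 0;0 0 0 0 0;0 0 0 0 0"}}

```text
clock: 12.22
tool_pos: [0.5083, -0.2693, 0.0465]
eef_rot: [0.079, 0.997, -0.0, 0.002]
force: [9.3, -2.1, -5.6]
grip_width: 0.0007
finger_force: 4.9
```

```bash
python3 -c "
from h import *
where()"
```

```text
t 12.22 own mm 55.7 46.0 z 46.5 F own 9.5 -0.6 -5.6 yaw err -0.001 w 0.0006700851278254667
```

At the stop (55.7, as predicted). One more millimetre to be sure, then I back out.

Emit:
{"api": "drive_tool", "payload": {"increments": "1.5 0 0 0 0;0 0 0 0 0;0 0 0 0 0"}}

```text
clock: 12.6
tool_pos: [0.5081, -0.2693, 0.0466]
eef_rot: [0.079, 0.997, -0.0, 0.003]
force: [13.9, -2.9, -8.5]
grip_width: 0.0001
finger_force: 7.1
```

Emit:
{"api": "drive_tool", "payload": {"increments": "-4 0 0 0 0;-10 0 0 0 0;-15 0 0 0 0;-15 0 0 0 0;0 0 0 0 0;0 0 -30 0 0;0 0 -40 0 0;0 0 -40 0 0"}}

```text
clock: 13.6
tool_pos: [0.5481, -0.2755, 0.1572]
eef_rot: [0.079, 0.997, 0.0, -0.001]
force: [0.9, -0.2, -0.9]
grip_width: -0.0003
finger_force: 0.0
```

Emit:
{"api": "drive_tool", "payload": {"increments": "0 0 -40 0 0;0 0 -40 0 0;0 0 0 0 0;0 0 0 0 0"}}

```text
clock: 14.1
tool_pos: [0.5483, -0.2756, 0.2357]
eef_rot: [0.079, 0.997, 0.0, -0.0]
force: [0.2, 1.4, -0.3]
grip_width: -0.0
finger_force: 0.0
```

```bash
python3 -c "
from h import *
import cv2
where();p=grab_frame('side');print(mark_of(p,'carrier_panel')[:1]);a=cv2.resize(p['color'][200:360,230:390,::-1],(400,400))
q=grab_frame('top');b=cv2.resize(q['color'][225:345,275:395,::-1],(400,400))
print([[d['xyz'].round(3) if hasattr(d['xyz'],'round') else d['xyz'] for d in mark_of(p,n)[:1]] for n in ('petri_0','timer')])
cv2.imwrite('pics/e.png',cv2.hconcat([a,b]))"
```

```text
t 14.1 own mm 96.3 46.1 z 235.7 F own -0.0 1.4 -0.3 yaw err -0.001 w -1.2589157266211681e-05
[{'xyz': [0.533, 0.0992, -0.0041], 'score': 0.47}]
[[[0.4344, -0.2707, 0.0586]], [[0.5283, -0.6116, 0.0008]]]
```

View pics/e.png

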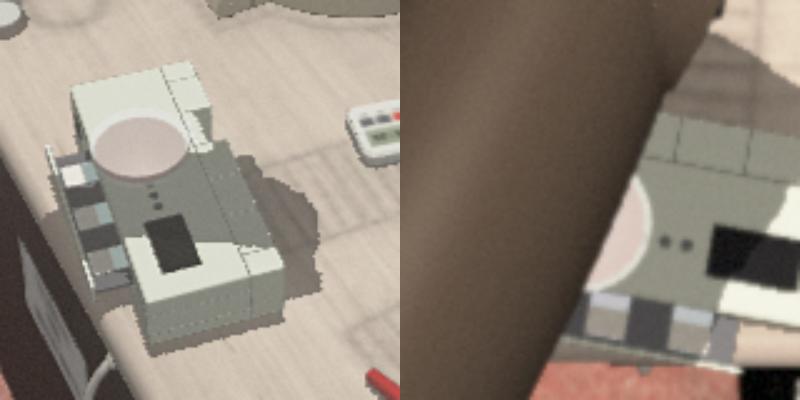

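The left half shows the carrier well out at the front (about (90,215)), with the dish and timer where they were. The right half shows its panel edge parallel to the front, around rows 340–370. The force rise at the expected depth confirms the key reached its stop.

```bash
python3 -c "
from station import *
print(hand_in())"
```

```text
the job is handed in; nothing more can be done
None
```

The notch was felt at own y = +46 mm and the key pressed to its stop; the carrier slid out at the front, the arm moved clear, the dish and timer looked unmoved in the last picture, and the job was handed in at about 14 s.

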